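# Stack the storage tubs foot-in-recess in their carrier

### The arm

A 7-joint arm with a two-finger parallel gripper is mounted at the origin on a cart in front of the work surface, level with it; the furniture and walls round the work are solid. World frame = base frame: x ahead of the robot, y to its left, z up, the work surface at z = 0. Lengths are in m, angles in rad, forces in N, time in s.
With the tool pointing down it reaches from about 0.425 to 0.825 m from the base axis. Payload 3.6 kg.
Tool frame: the origin (TCP) lies between the finger pads; the fingertips stand 17 mm ahead of it and the grasp point (between the pads) lies 2 mm behind it (tip_reach is the distance from the TCP to the fingertips, in m); z points along the fingers, y is the line along which they close (so a half turn about z gives the same grasp; the last joint's range is limited). The gripper opens to 93 mm and grips with 3 to 60 N. Pads are 15 mm wide; open, the fingers measure 128 mm over their backs; the gripper's body (75 mm by 188 mm) begins 65 mm behind the grasp point.
Start: joints at [-1.147, 0.615, -0.013, 1.423, 0.008, 1.103, -0.04], TCP at [0.283, 0.585, 0.236] pointing down, gripper open.
Joint ranges: [-3.12, 3.12], [-0.3, 2.06], [-1.34, 1.32], [0.26, 2.42], [-1.36, 4.5], [0.01, 1.98], [-2.84, 2.84]. Speed limits (rad/s): [2.79, 2.79, 3.14, 3.14, 3.14, 3.14, 3.14].

### API

Orientations are given as a unit quaternion [x, y, z, w].
In Python, from cell import read_state, read_camera, finish_job, tip_reach gives the robot as it stands. The module is installed in compiled form; this text tells all that it offers.
- The arm moves only by the tool jog_arm, never from a script. Its argument "plan" is a list of rows, each an object of numbers: "dx", "dy", "dz": the shift along the tool's x, y, z in mm; "yaw": the turn about the tool's z in degrees; "jaw": the opening, from 0 (shut) to 1 (fully open). In form: [{"dx": .., "dy": .., "dz": .., "yaw": .., "jaw": ..}, ...]. A call has 1 to 12 rows; each row is the pose to reach, as a shift and turn from the pose commanded when the call began, along the tool's axes at that moment; what a row does not reach only later rows make up. A row lasts 1/8 s, in which the tool goes at most 62.5 mm and 10.7 degrees, less where a joint would pass 70% of its speed; a pose out of reach is approached as far as the arm can. A call with a gripper value outside its range is refused whole. The fingers move at their own pace and stop on an object; "squeeze" is the grip in N (left out, the last holds). Time passes only in rows, so rows that repeat a pose let the fingers close. It gives the time, the measured TCP pose, the force, the opening and the grip force at its end, in the units of the state.
- read_state(): the state, without advancing time (a new reading comes with each control period).
- read_camera(name): name is "scene" or "top" or "wrist"; returns a dict with "img" (480x640x3 uint8, blue, green, red), "depth" (480x640 float32, m along the optical axis (not along the pixel's ray), 0 where there is no reading), "fx", "fy", "cx", "cy" (pixels), "R" (3x3) and "t" (3): a world point X has camera coordinates R X + t. Camera axes: x right, y down, z forward; pixel columns grow to the right and rows downward; lengths in m; the calibration is good to about 2 mm. The wrist camera is an equidistant fisheye: a pixel r from the principal point sees the ray r / f radians off the axis. A picture is of the moment at which its call begins.
- finish_job(): hands the job in; it is judged then, once.
The state is a dict: "t": time; "joint_positions": joint angles; "joint_vel": joint speeds; "effort": joint torques, N m; "tcp_pos": TCP position; "tool_rot": TCP orientation; "contact_force": force on the tool from outside, world axes, zero at the start; "wrist_torque": the same for the moment, N m; "width": finger opening in m; "grasp_force": force on a finger pad.
Only numpy, scipy, OpenCV 4.12 (cv2) and the standard library are available. Lean on these libraries where they do the work, as an engineer would, in place of code of your own. Each camera call takes 0.05 s, during which the arm holds its last target. There are 200 camera calls.

### The job

Make up the stack of storage tubs in the brass-railed carrier: the deep tub from the worktop goes on the tub already in there, and the shallow tub, now standing on its end, goes on top, both lid up and each with all four feet sunk in the corner recesses of the lid below. Lay the shallow tub down without letting it topple over. Leave the bottom tub where it is in the carrier, and do not knock the tumblers, jigger, bowl and corkscrew about.

Things in the scene. Friction and masses are not known exactly. Their poses are not given: they have to be found in the camera images.
- carrier_floor (a point): Fixed carrier: walnut board 156 x 104 x 12 mm (x, y, z), a brass rail hoop along each long side, none at the ends. Point: centre of the board's upper face, z up. Rails 9 mm thick, 72 mm apart inside (a tub has 4 mm each side), tops 157.5 mm over this point, 6 mm below the lid of a full stack: no finger fits beside a tub, tubs go in by the bar in their lid.
- bottom_tub_centre (a point): Deep tub standing in the carrier, off-white, grey lid, 130 x 64 mm straight-sided footprint, 64 mm from foot tips to lid top. Point: its centre, 32 mm from both. x along the length, y across, z out of the lid; the same after a half turn about z. All three tubs have the same footprint, lid and feet.
- bottom_tub_lid (a point): Centre of the lid top of the bottom tub, axes as the tub's. Every lid has four square recesses, 17 mm wide, 6 mm deep, centred at x = +-51.5, y = +-18.5 mm. Every tub has four round tapered feet at the same x, y, 7 mm long, 14 mm across at the root, 9 mm at the tip. Seated, foot tips are 6 mm below the lid top under them; either way round fits.
- deep_tub_centre (a point): Second deep tub, same as the bottom one (64 mm high), flat on its feet on the worktop left or right of the carrier; 0.25 to 0.5 kg. Point: its centre, 32 mm above the foot tips, 32 mm below the lid top. x along its 130 mm length, y across its 64 mm width, z out of the lid. Seated, its centre is 58 mm above the bottom tub's.
- deep_tub_bar (a point): Middle of the deep tub's lifting bar, 8 mm below the lid top; axes as the tub's. The bar runs along y across a well in the lid: well 72 mm (x) by 54 mm (y), 21 mm deep; bar 12 mm thick (x), 14 mm high, its top 1 mm below the lid top. Fingers go down into the well on the bar's two x sides (30 mm of room each) and pinch it along x.
- shallow_tub_centre (a point): Shallow tub, 48 mm from foot tips to lid top, 130 x 64 mm, 0.17 to 0.35 kg. Point: its centre, 24 mm from both. Axes as the deep tub's (z out of the lid). It starts on its end, x axis up, 130 mm high, left or right of the carrier, lid (z) facing the robot's right (-y) within 22 degrees; it can be taken across its 64 mm width. Seated, its centre is 50 mm above the deep tub's.
- shallow_tub_bar (a point): Middle of the shallow tub's lifting bar, 8 mm below its lid top, in a well the same as the deep tub's (72 x 54 x 21 mm, bar 12 mm thick in x); axes as the tub's.
- bar_box_front (a point): Fixed walnut bar box standing open behind the right half of the free worktop. Point: lower front edge of the box, at its middle. The box reaches 150 mm back (x) and 120 mm to either side (y) from here and is 87 mm high; its open lid stands upright at its back, up to about 0.25 m.
- tumbler_a: Bystander: glass tumbler with ice, 73 mm across, 100 mm high; origin at the centre of its underside.
- tumbler_b: Bystander: another such tumbler, 73 mm across, 100 mm high; origin at the centre of its underside.
- jigger: Bystander: brass double-cone jigger, 47 mm across, 101 mm high; origin at the centre of its underside.
- gold_bowl: Bystander: mottled gold bowl, 120 mm across, 72 mm high; origin at the centre of its underside.
- corkscrew: Bystander: wing corkscrew standing on its bell, 44 x 72 mm (x, y), 146 mm high; origin at the centre of its underside.

How it is judged:
By the outcome, as a careful person would: the job done as asked, in the order asked, and still so for the second after the job is handed in, with the robot touching nothing.
It also fails if it takes over 72 s, if anything falls off the work surface, if the arm or the gripper's body presses on something with over 40 N, if the wrist force passes 120 N, or if a joint passes its speed limit or range.

## Working session

There is one attempt and no reset: what is moved stays moved. The work goes in short steps, Python scripts to look and compute and a tool call to move; the robot and the scene stay as the last step left them, time stands still between calls to the robot, and variables do not carry over. Pictures are saved under pics/ and viewed, at most 10 in all, crops included, and the job is handed in when it is done.

Besides the shell and the picture viewer there is one more tool, called after ">>>" in YAML: its name, and indented under it one key for each argument. jog_arm: Moves the arm, as the interface text tells. Its arguments: {"type":"object","properties":{"plan":{"type":"array","items":{"type":"object","properties":{"dx":{"type":"number"},"dy":{"type":"number"},"dz":{"type":"number"},"yaw":{"type":"number"},"jaw":{"type":"number"}}}},"squeeze":{"type":"number"}},"required":["plan"]}

```bash
mkdir -p pics
cat > h.py <<'E'
import numpy as np, cv2
from cell import read_state, read_camera, finish_job, tip_reach
def pts(c):
    h,w=c["depth"].shape; v,u=np.mgrid[:h,:w]; d=c["depth"]
    P=np.stack([(u-c["cx"])/c["fx"]*d,(v-c["cy"])/c["fy"]*d,d],-1)
    return (P-c["t"])@c["R"]   # R^T(P-t)
E
python3 - <<'E'
from h import *
s=read_state(); print({k:np.round(v,3) for k,v in s.items()}, tip_reach)
ims=[]
for n in("scene","top"):
    c=read_camera(n); np.savez(n+".npz",**c); cv2.imwrite(f"pics/{n}.png",c["img"]); print(n,c["fx"],c["cx"],c["cy"],np.round(c["R"],3).tolist(),c["t"],(c["depth"]>0).mean())
E
```

```text
{'t': np.float64(0.0), 'joint_positions': array([-1.147,  0.616, -0.013,  1.425,  0.008,  1.103, -0.04 ]), 'joint_vel': array([-0.001,  0.002,  0.   , -0.   ,  0.001,  0.001, -0.001]), 'effort': array([ 0.0000e+00, -4.5893e+01,  2.0900e-01, -1.6575e+01, -6.1000e-02,
        2.1000e-02,  0.0000e+00]), 'tcp_pos': array([0.283, 0.584, 0.234]), 'tool_rot': array([ 0.223,  0.975, -0.001, -0.   ]), 'contact_force': array([ 0.059,  0.723, -0.206]), 'wrist_torque': array([ 0.003, -0.034, -0.049]), 'grasp_force': np.float64(0.0), 'width': np.float64(0.093)} 0.017
scene 599.1865930520243 320.06227608884836 241.08969828130222 [[0.502, -0.865, -0.024], [-0.392, -0.202, -0.898], [0.771, 0.46, -0.44]] [-0.22691482  0.28349666  1.14582012] 0.9959212239583334
top 588.6713480722339 325.7989115234789 245.69739089056642 [[0.02, -1.0, 0.001], [-0.996, -0.02, -0.09], [0.09, 0.001, -0.996]] [0.01590475 0.51025276 1.48931969] 0.9958040364583334
```

View pics/scene.png

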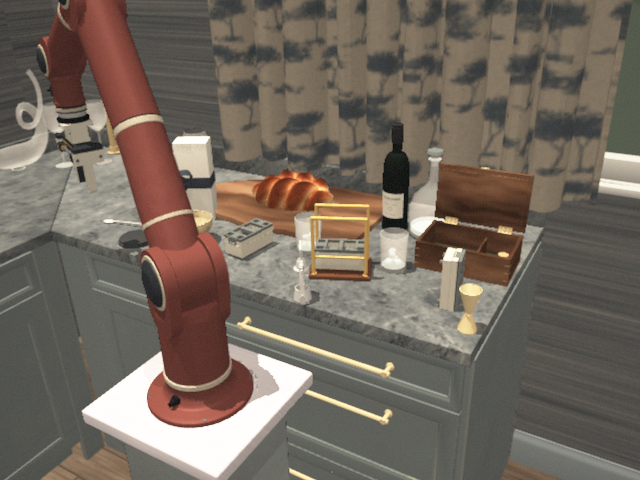

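View pics/top.png

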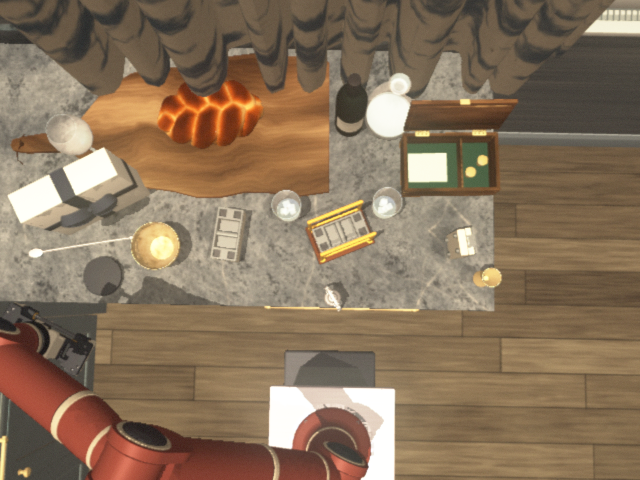

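The scene view shows the carrier in the middle, about (340,245). The deep tub lies to its left at (248,238), and the shallow tub stands at (452,280) next to the jigger. In the top view the deep tub is at (228,234), the carrier at (341,232), the shallow tub at (461,242), the tumblers at (287,206) and (387,203), and the corkscrew at (332,297).

```bash
cat > m.py <<'E'
from h import *
c=dict(np.load("top.npz")); P=pts(c)
def rect(name,u0,u1,v0,v1,z0,z1):
    Q=P[v0:v1,u0:u1].reshape(-1,3); m=(Q[:,2]>z0)&(Q[:,2]<z1); Q=Q[m]
    r=cv2.minAreaRect((Q[:,:2]*1000).astype(np.float32)); print(name,len(Q),"ctr",np.round(r[0],1),"size",np.round(r[1],1),"ang",round(r[2],1),"z",np.round(np.percentile(Q[:,2]*1000,[5,50,95]),1))
rect("deep",200,255,195,275,.055,.075)
rect("bot",310,372,205,258,.07,.085)
rect("rails",295,385,195,270,.15,.2)
rect("carrier",300,382,195,270,.006,.2)
rect("shal",440,485,220,265,.12,.15)
rect("shalall",440,485,220,268,.02,.15)
rect("tumA",265,305,185,225,.03,.12)
rect("tumB",370,405,185,222,.03,.12)
rect("jig",470,505,262,295,.08,.12)
rect("cork",318,350,280,315,.03,.2)
rect("bowl",125,190,215,275,.055,.09)
rect("box",395,505,130,200,.07,.1)
rect("table",250,280,240,290,-.02,.02)
E
python3 m.py
```

```text
deep 808 ctr [532.3 275.9] size [ 66.  131.4] ang 83.1 z [56.3 62.2 68.2]
bot 637 ctr [540.9  -9.2] size [ 83.  131.2] ang 24.5 z [71.  74.9 80.2]
rails 463 ctr [541.1  -8.3] size [ 90.3 139.7] ang 23.1 z [162.1 167.9 172.8]
carrier 2912 ctr [548.4 -11.6] size [193.8 211.7] ang 1.2 z [  8.6  63.  169.2]
shal 487 ctr [ 517.9 -307.2] size [63.6 50.5] ang 9.0 z [122.9 128.1 133.3]
shalall 741 ctr [ 518.1 -307.1] size [64.3 50.5] ang 8.8 z [ 33.8 126.1 132.6]
tumA 456 ctr [611.9 126.3] size [71.8 89.6] ang 86.6 z [ 31.8  62.2 101.6]
tumB 500 ctr [ 619.9 -133.6] size [72.  96.7] ang 19.6 z [ 33.6  62.1 100.8]
jig 163 ctr [ 434.8 -376. ] size [44.1 45.9] ang 1.2 z [ 81.   93.7 102.3]
cork 232 ctr [378.8   8.5] size [63.3 35.5] ang 7.2 z [ 73.5  94.6 146.5]
bowl 302 ctr [497.6 452.4] size [118.  120.7] ang 1.5 z [56.2 66.2 75.1]
box 1099 ctr [ 715.2 -272.9] size [180.7 265.3] ang 1.3 z [70.6 74.3 81.5]
table 1494 ctr [460.1 184.9] size [128.6  76.9] ang 1.5 z [-6.  -0.5  4.7]
```

```bash
cat > go.py <<'E'
# usage: go.py x y z [toolY angle deg]  (mm) -> jog numbers from the measured pose
import sys; from h import *; from scipy.spatial.transform import Rotation as Ro
s=read_state(); R=Ro.from_quat(s["tool_rot"]).as_matrix(); a=np.degrees(np.arctan2(R[1,1],R[0,1]))
def go(x,y,z,ang=None):
    d=R.T@(np.array([x,y,z])-s["tcp_pos"]*1000); yaw=0 if ang is None else -((ang-a+90)%180-90)
    print("to",(x,y,z,ang),"d",np.round(d,1),"yaw",round(yaw,1))
print("t",round(float(s["t"]),2),"tcp",np.round(s["tcp_pos"]*1000,1),"toolY",round(a,1),"F",np.round(s["contact_force"],1),"w",round(float(s["width"])*1000,1),"g",s["grasp_force"],"tilt",np.round(R[:,2],3))
if __name__=="__main__":
    v=list(map(float,sys.argv[1:]))
    while v: go(*v[:4]); v=v[4:]
E
python3 go.py 532 276 200 -6.9 541 -8 260 -66.9
```

```text
t 0.1 tcp [282.9 584.5 234.6] toolY 64.2 F [ 0.4  0.  -0.2] w 93.0 g 0.0 tilt [-0.001 -0.002 -1.   ]
to (532.0, 276.0, 200.0, -6.9) d [-358.6 -169.    35. ] yaw 71.1
to (541.0, -8.0, 260.0, -66.9) d [-490.4 -420.9  -24.4] yaw -48.9
```

>>> jog_arm:
  plan:
    - {"dx": -359, "dy": -169, "dz": 35, "yaw": 71, "jaw": 0.26}
    - {"dx": -359, "dy": -169, "dz": 35, "yaw": 71, "jaw": 0.26}
    - {"dx": -359, "dy": -169, "dz": 35, "yaw": 71, "jaw": 0.26}
    - {"dx": -359, "dy": -169, "dz": 35, "yaw": 71, "jaw": 0.26}
    - {"dx": -359, "dy": -169, "dz": 35, "yaw": 71, "jaw": 0.26}
    - {"dx": -359, "dy": -169, "dz": 35, "yaw": 71, "jaw": 0.26}
    - {"dx": -359, "dy": -169, "dz": 35, "yaw": 71, "jaw": 0.26}
    - {"dx": -359, "dy": -169, "dz": 35, "yaw": 71, "jaw": 0.26}
    - {"dx": -359, "dy": -169, "dz": 35, "yaw": 71, "jaw": 0.26}
    - {"dx": -359, "dy": -169, "dz": 35, "yaw": 71, "jaw": 0.26}

```text
t: 1.35
tcp_pos: [0.5313, 0.2788, 0.2006]
tool_rot: [0.746, 0.665, 0.0, -0.001]
contact_force: [-0.9, 0.9, -0.1]
width: 0.0243
grasp_force: 0.0
```

```bash
python3 go.py 541 -8 270 -66.9
python3 - <<'E'
from h import *
c=read_camera("wrist"); np.savez("w1.npz",**c); cv2.imwrite("pics/w1.png",c["img"]); print(c["fx"],c["fy"],c["cx"],c["cy"],-c["R"].T@c["t"],np.round(c["R"],2).tolist())
E
```

```text
t 1.35 tcp [531.3 278.8 200.6] toolY -6.6 F [-0.9  0.9 -0.1] w 24.3 g 0.0 tilt [-0.001  0.001 -1.   ]
to (541.0, -8.0, 270.0, -66.9) d [-283.8   42.3  -69.8] yaw 60.3
371.64829954431775 371.64829954431775 322.7538682398858 240.15429325735553 [0.54125926 0.35953094 0.34890644] [[0.99, -0.11, -0.0], [-0.11, -0.95, 0.29], [-0.03, -0.29, -0.96]]
```

View pics/w1.png

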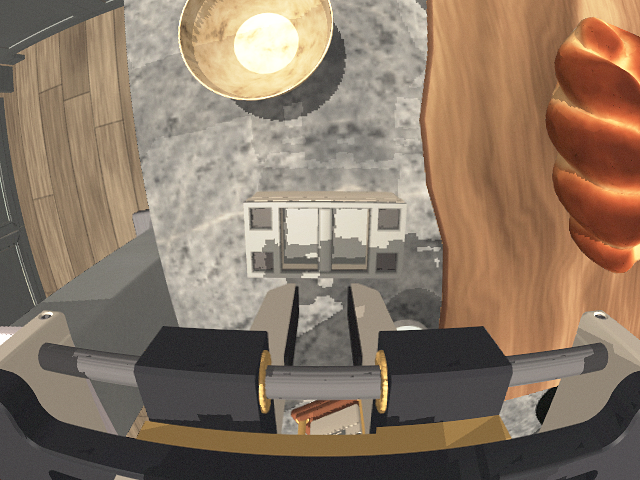

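The wrist view shows the deep tub's lid centred at about (325,240). Its recesses are at (261,218), (388,218), (263,262) and (387,262), with the bar at x≈325 between the fingers.

>>> jog_arm:
  plan:
    - {"dx": -284, "dy": 42, "dz": -70, "yaw": 60}
    - {"dx": -284, "dy": 42, "dz": -70, "yaw": 60}
    - {"dx": -284, "dy": 42, "dz": -70, "yaw": 60}
    - {"dx": -284, "dy": 42, "dz": -70, "yaw": 60}
    - {"dx": -284, "dy": 42, "dz": -70, "yaw": 60}
    - {"dx": -284, "dy": 42, "dz": -70, "yaw": 60}
    - {"dx": -284, "dy": 42, "dz": -70, "yaw": 60}
    - {"dx": -284, "dy": 42, "dz": -70, "yaw": 60}
    - {"dx": -284, "dy": 42, "dz": -70, "yaw": 60}

```text
schema error: expected keys dx, dy, dz, yaw, jaw
```

```bash
cat >> h.py <<'E'
def ray(c,u,v):
    x=(np.asarray(u,float)-c["cx"])/c["fx"]; y=(np.asarray(v,float)-c["cy"])/c["fy"]; r=np.hypot(x,y)+1e-12
    return np.stack([x/r*np.sin(r),y/r*np.sin(r),np.cos(r)],-1)
def wpts(c):
    v,u=np.mgrid[:480,:640]; k=ray(c,u,v); P=k/np.maximum(k[...,2:],.05)*c["depth"][...,None]
    return (P-c["t"])@c["R"]
def onz(c,u,v,z):
    D=ray(c,u,v)@c["R"]; o=-c["R"].T@c["t"]; return o+D*((z-o[2])/D[...,2])[...,None]
def lid(c,z,u0,u1,v0,v1,tol=.004):
    P=wpts(c); m=np.zeros((480,640),bool); m[v0:v1,u0:u1]=True; m&=abs(P[...,2]-z)<tol
    n,l,st,_=cv2.connectedComponentsWithStats(cv2.morphologyEx(m.astype(np.uint8),cv2.MORPH_OPEN,np.ones((3,3)))); k=1+np.argmax(st[1:,4]); m=l==k
    vv,uu=np.nonzero(m); Q=onz(c,uu,vv,z)*1000
    r=cv2.minAreaRect(Q[:,:2].astype(np.float32)); print("lid ctr",np.round(r[0],1),"size",np.round(r[1],1),"ang",round(r[2],2),"z",np.round(np.median(P[m][:,2])*1000,1),len(Q)); return m
E
python3 - <<'E'
from h import *
c=dict(np.load("w1.npz")); lid(c,.064,230,420,180,300)
c=read_camera("wrist"); np.savez("w2.npz",**c); cv2.imwrite("pics/w2.png",c["img"])
m=lid(c,.076,150,500,100,330); print(st:=np.argwhere(m).min(0),np.argwhere(m).max(0))
E
python3 go.py
```

```text
lid ctr [532.3 272.4] size [ 64.7 130. ] ang 83.06 z 62.9 5866
t 1.45 tcp [531.8 278.1 200.7] toolY -6.6 F [ 0.6 -0.3 -0.8] w 23.8 g 0.0 tilt [-0.     0.001 -1.   ]Traceback (most recent call last):
  File "<stdin>", line 4, in <module>
  File "h.py", line 17, in lid
    n,l,st,_=cv2.connectedComponentsWithStats(cv2.morphologyEx(m.astype(np.uint8),cv2.MORPH_OPEN,np.ones((3,3)))); k=1+np.argmax(st[1:,4]); m=l==k
                                                                                                                       ~~~~~~~~~^^^^^^^^^^
    return _wrapfunc(a, 'argmax', axis=axis, out=out, **kwds)
    return bound(*args, **kwds)
ValueError: attempt to get argmax of an empty sequence
```

View pics/w2.png

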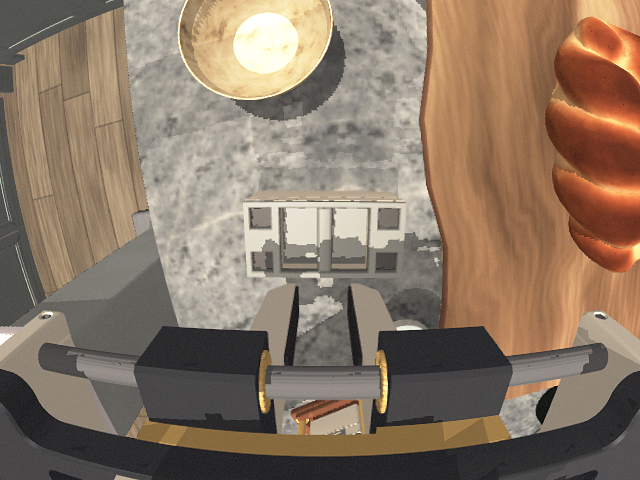

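The jog was refused because every key is required, so this picture is the same as the last one. I'll resend it with `jaw`.

>>> jog_arm:
  plan:
    - {"dx": -284, "dy": 42, "dz": -70, "yaw": 60, "jaw": 0.26}
    - {"dx": -284, "dy": 42, "dz": -70, "yaw": 60, "jaw": 0.26}
    - {"dx": -284, "dy": 42, "dz": -70, "yaw": 60, "jaw": 0.26}
    - {"dx": -284, "dy": 42, "dz": -70, "yaw": 60, "jaw": 0.26}
    - {"dx": -284, "dy": 42, "dz": -70, "yaw": 60, "jaw": 0.26}
    - {"dx": -284, "dy": 42, "dz": -70, "yaw": 60, "jaw": 0.26}
    - {"dx": -284, "dy": 42, "dz": -70, "yaw": 60, "jaw": 0.26}
    - {"dx": -284, "dy": 42, "dz": -70, "yaw": 60, "jaw": 0.26}
    - {"dx": -284, "dy": 42, "dz": -70, "yaw": 60, "jaw": 0.26}

```text
t: 2.58
tcp_pos: [0.5406, -0.0094, 0.2704]
tool_rot: [0.979, 0.202, -0.0, -0.0]
contact_force: [0.6, 0.0, 0.1]
width: 0.0244
grasp_force: 0.0
```

```bash
python3 - <<'E'
from h import *
c=read_camera("wrist"); np.savez("w2.npz",**c); cv2.imwrite("pics/w3.png",c["img"])
m=lid(c,.076,150,500,100,330); print(np.argwhere(m).min(0),np.argwhere(m).max(0))
E
python3 go.py
```

```text
lid ctr [542.1 -31.6] size [51.1 94.4] ang 22.71 z 74.8 1940
[198 295] [250 394]
t 2.62 tcp [540.6  -9.6 270.5] toolY -66.7 F [ 0.1  0.7 -0.8] w 24.2 g 0.0 tilt [-0.  0. -1.]
```

View pics/w3.png

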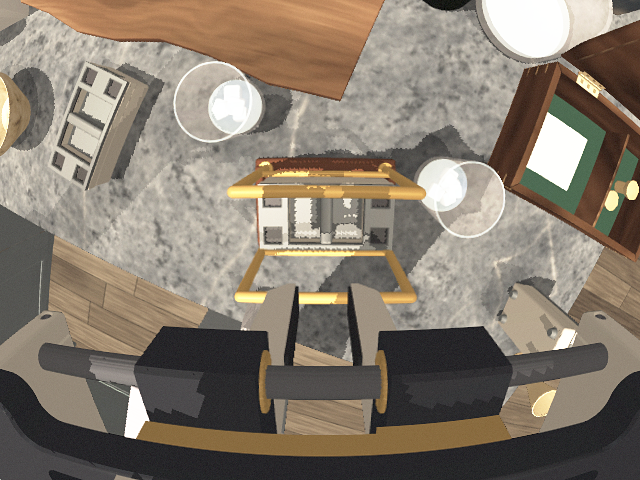

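The wrist view shows the bottom lid between the rails, at u 258–394, with its front edge at v≈250. The near recesses are at (271,235) and (381,235), and the rear rail hides the far ones. Next I'll measure the edges.

Run:
```python
from h import *
# deep: w1 ; bottom: w2
def meas(f,z,th,u0,u1,v0,v1):
    c=dict(np.load(f)); P=wpts(c); vv,uu=np.mgrid[v0:v1,u0:u1]; Q=P[v0:v1,u0:u1]; m=abs(Q[...,2]-(z-.001))<.005
    X=onz(c,uu[m],vv[m],z)*1000; a=np.radians(th); e=np.array([np.cos(a),np.sin(a)]); n=np.array([-e[1],e[0]])
    L=X[:,:2]@e; W=X[:,:2]@n; print(f,"L",np.round(np.percentile(L,[.3,50,99.7]),1),"W",np.round(np.percentile(W,[.3,1,99,99.7]),1))
    lo,hi=np.percentile(L,[.3,99.7]); print(" mid L",(lo+hi)/2,"len",hi-lo)
    return c,e,n
meas("w1.npz",.064,-6.9,235,415,190,285)
meas("w2.npz",.076,-66.9,250,402,199,262)
ims=[cv2.resize(dict(np.load("w2.npz"))["img"][150:310,220:430],None,fx=3.5,fy=3.5,interpolation=cv2.INTER_CUBIC)]
cv2.imwrite("pics/z1.png",ims[0])
```

```text
w1.npz L [431.  495.8 560.4] W [302.1 302.6 366.8 367.1]
 mid L 495.6544173210557 len 129.39230051850808
w2.npz L [158.5 224.2 288.9] W [453.6 455.7 510.6 511. ]
 mid L 223.69551730302632 len 130.36844768505745
```

View pics/z1.png

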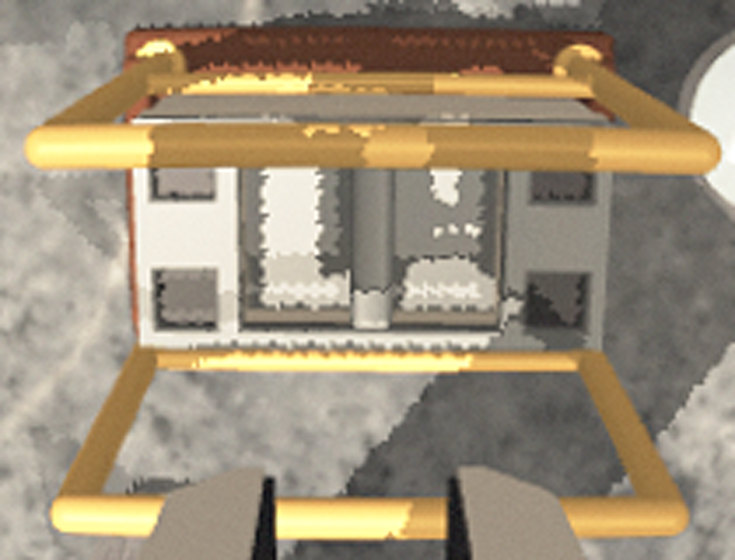

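The crop shows the lid's corners at about (133,118), (612,120), (140,348) and (603,348). All four recesses are visible.

```bash
python3 - <<'E'
from h import *
c=dict(np.load("w2.npz")); C=np.array([[133,118],[612,120],[603,348],[140,348]],float)
U=(C+.5)/3.5-.5+[220,150]; X=onz(c,U[:,0],U[:,1],.076)[:,:2]*1000; print(np.round(X,1))
print("ctr",X.mean(0)); d=X[1]-X[0]+X[2]-X[3]; print("ang",np.degrees(np.arctan2(d[1],d[0])),np.linalg.norm(d)/2,np.linalg.norm(X[3]-X[0]))
a=np.radians(-66.9); e=np.array([np.cos(a),np.sin(a)]); n=np.array([-e[1],e[0]]); print("L,W",X.mean(0)@e,X.mean(0)@n, (223.7*e+486*n))
# w3 lid near recess check
R=np.array([[186,299],[556,299]],float); U=(R+.5)/3.5-.5+[220,150]; X=onz(c,U[:,0],U[:,1],.076)[:,:2]*1000; print(np.round(X,1), "->ctr", X.mean(0)+18.5*n)
E
python3 go.py 532.3 273.5 105 -6.9
```

```text
[[546.3  59.1]
 [596.9 -59. ]
 [538.  -85.1]
 [486.4  34.2]]
ctr [541.91903216 -12.72604514]
ang -66.72280433979 129.2234722625446 64.89286290123275
L,W 224.32064040638429 493.4758757337502 [534.79906068 -15.08823028]
[[505.   27.3]
 [545.6 -66.5]] ->ctr [542.27828634 -12.35638458]
t 2.62 tcp [540.6  -9.6 270.5] toolY -66.7 F [ 0.1  0.7 -0.8] w 24.2 g 0.0 tilt [-0.  0. -1.]
to (532.3, 273.5, 105.0, -6.9) d [ 104.4 -263.2  165.5] yaw -59.8
```

```bash
python3 - <<'E'
from h import *
from scipy.spatial.transform import Rotation as Ro
c=dict(np.load("w2.npz")); s=read_state(); T=Ro.from_quat(s["tool_rot"]).as_matrix(); p=s["tcp_pos"]
for lx in(-.0075,.0075):
  for ly in(-.012,.012):
    X=p+T@[lx,ly,.017]; q=c["R"]@X+c["t"]; th=np.arctan2(np.hypot(*q[:2]),q[2]); k=th*c["fx"]/np.hypot(*q[:2]); print(lx,ly,np.round([c["cx"]+k*q[0],c["cy"]+k*q[1]],1), "depth",q[2])
d=c["depth"]
for u in(275,290,355,370): print(u,[int(v) for v in np.nonzero(abs(np.diff(d[270:330,u]))>.02)[0]+270], np.round(d[300,u],3))
P=wpts(c)
for u in(285,290,293,352,356,362): 
  vv=[v for v in range(275,340) if 0<d[v,u]<.25]; v=vv[0]; print(u,v,np.round((P[v,u]-p)@T*1000,1))
E
python3 go.py 532.3 273.5 105 -6.9
```

```text
-0.0075 -0.012 [297.9 314.1] depth 0.18427840671839263
-0.0075 0.012 [345.6 314.2] depth 0.18426637325055328
0.0075 -0.012 [297.2 287.1] depth 0.17986825538101037
0.0075 0.012 [346.4 287.2] depth 0.17985622191317108
275 [287, 312, 313] 0.164
290 [282] 0.162
355 [282] 0.164
370 [287] 0.162
285 284 [  9.6 -17.8  16. ]
290 283 [  9.7 -15.4  16.9]
293 283 [  9.1 -14.1  18.4]
352 283 [ 9.9 14.6 16.5]
356 283 [ 9.1 16.7 18.3]
362 284 [ 9.9 19.4 15.3]
t 2.62 tcp [540.6  -9.6 270.5] toolY -66.7 F [ 0.1  0.7 -0.8] w 24.2 g 0.0 tilt [-0.  0. -1.]
to (532.3, 273.5, 105.0, -6.9) d [ 104.4 -263.2  165.5] yaw -59.8
```

>>> jog_arm:
  plan:
    - {"dx": 104, "dy": -262, "dz": 0, "yaw": -60, "jaw": 0.26}
    - {"dx": 104, "dy": -262, "dz": 0, "yaw": -60, "jaw": 0.26}
    - {"dx": 104, "dy": -262, "dz": 0, "yaw": -60, "jaw": 0.26}
    - {"dx": 104, "dy": -262, "dz": 40, "yaw": -60, "jaw": 0.26}
    - {"dx": 104, "dy": -262, "dz": 80, "yaw": -60, "jaw": 0.26}
    - {"dx": 104, "dy": -262, "dz": 120, "yaw": -60, "jaw": 0.26}
    - {"dx": 104, "dy": -262, "dz": 165, "yaw": -60, "jaw": 0.26}
    - {"dx": 104, "dy": -262, "dz": 165, "yaw": -60, "jaw": 0.26}
    - {"dx": 104, "dy": -262, "dz": 165, "yaw": -60, "jaw": 0.26}

```text
t: 3.75
tcp_pos: [0.5344, 0.2717, 0.1072]
tool_rot: [0.748, 0.664, 0.001, 0.001]
contact_force: [-0.4, 0.2, -0.1]
width: 0.0242
grasp_force: 0.0
```

```bash
python3 go.py 532.3 272.5 64 -6.9
python3 - <<'E'
from h import *
c=read_camera("wrist"); np.savez("w3.npz",**c); cv2.imwrite("pics/w4.png",c["img"])
m=lid(c,.064,150,500,100,330,.005); print(np.argwhere(m).min(0),np.argwhere(m).max(0))
E
```

```text
t 3.75 tcp [534.4 271.7 107.2] toolY -6.8 F [-0.4  0.2 -0.1] w 24.2 g 0.0 tilt [ 0.003  0.001 -1.   ]
to (532.3, 272.5, 64.0, -6.9) d [ 0.5 -2.3 43.2] yaw 0.1
lid ctr [532.2 272.8] size [ 64.8 129.9] ang 83.14 z 62.8 10893
[222 201] [327 435]
```

View pics/w4.png

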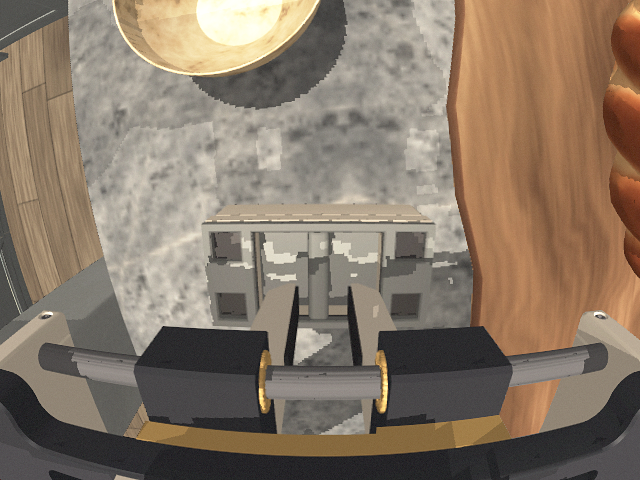

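The lid is at (202–435, 222–327) and the bar, at u≈319, is between the fingers, so I can descend and pinch.

>>> jog_arm:
  plan:
    - {"dx": 0, "dy": -1, "dz": 20, "yaw": 0, "jaw": 0.26}
    - {"dx": 0, "dy": -1, "dz": 36, "yaw": 0, "jaw": 0.26}
    - {"dx": 0, "dy": -1, "dz": 41, "yaw": 0, "jaw": 0.26}
    - {"dx": 0, "dy": -1, "dz": 41, "yaw": 0, "jaw": 0.26}
    - {"dx": 0, "dy": -1, "dz": 41, "yaw": 0, "jaw": 0.26}
    - {"dx": 0, "dy": -1, "dz": 41, "yaw": 0, "jaw": 0.0}
    - {"dx": 0, "dy": -1, "dz": 41, "yaw": 0, "jaw": 0.0}
    - {"dx": 0, "dy": -1, "dz": 41, "yaw": 0, "jaw": 0.0}
    - {"dx": 0, "dy": -1, "dz": 41, "yaw": 0, "jaw": 0.0}
  squeeze: 35

```text
t: 4.92
tcp_pos: [0.5321, 0.2716, 0.065]
tool_rot: [0.748, 0.664, 0.0, -0.0]
contact_force: [-1.6, -0.3, 3.5]
width: 0.0121
grasp_force: 35.0
```

```bash
python3 go.py 532.3 272.5 250 -6.9 541.9 -12.5 250 -66.75
```

```text
t 4.92 tcp [532.1 271.6  65. ] toolY -6.8 F [-1.6 -0.3  3.5] w 12.1 g 35.00094294548035 tilt [-0.  0. -1.]
to (532.3, 272.5, 250.0, -6.9) d [ 1.00e+00  1.00e-01 -1.85e+02] yaw 0.1
to (541.9, -12.5, 250.0, -66.75) d [-280.8   43.5 -185.1] yaw 59.9
```

>>> jog_arm:
  plan:
    - {"dx": 0, "dy": 0, "dz": -20, "yaw": 0, "jaw": 0}
    - {"dx": 0, "dy": 0, "dz": -60, "yaw": 0, "jaw": 0}
    - {"dx": 0, "dy": 0, "dz": -105, "yaw": 0, "jaw": 0}
    - {"dx": 0, "dy": 0, "dz": -150, "yaw": 0, "jaw": 0}
    - {"dx": -30, "dy": 5, "dz": -185, "yaw": 6, "jaw": 0}
    - {"dx": -70, "dy": 11, "dz": -190, "yaw": 15, "jaw": 0}
    - {"dx": -115, "dy": 18, "dz": -190, "yaw": 24, "jaw": 0}
    - {"dx": -160, "dy": 25, "dz": -190, "yaw": 33, "jaw": 0}
    - {"dx": -205, "dy": 32, "dz": -190, "yaw": 42, "jaw": 0}
    - {"dx": -245, "dy": 38, "dz": -190, "yaw": 51, "jaw": 0}
    - {"dx": -270, "dy": 42, "dz": -190, "yaw": 57, "jaw": 0}
    - {"dx": -281, "dy": 43.5, "dz": -190, "yaw": 60, "jaw": 0}

```text
t: 6.42
tcp_pos: [0.5409, -0.0145, 0.2536]
tool_rot: [0.98, 0.199, -0.001, 0.0]
contact_force: [0.4, -0.4, -4.6]
width: 0.0115
grasp_force: 35.0
```

>>> jog_arm:
  plan:
    - {"dx": 0, "dy": 0, "dz": 0, "yaw": 0, "jaw": 0}
    - {"dx": 0, "dy": 0, "dz": 0, "yaw": 0, "jaw": 0}
    - {"dx": 0, "dy": 0, "dz": 0, "yaw": 0, "jaw": 0}

```text
t: 6.8
tcp_pos: [0.5419, -0.0111, 0.2544]
tool_rot: [0.979, 0.202, -0.0, -0.0]
contact_force: [0.4, 0.4, -4.2]
width: 0.0116
grasp_force: 35.0
```

```bash
python3 go.py 541 -12.9 145 -66.75
python3 - <<'E'
from h import *
c=read_camera("wrist"); np.savez("w4.npz",**c); cv2.imwrite("pics/w5.png",c["img"])
from scipy.spatial.transform import Rotation as Ro
z=read_state()["tcp_pos"][2]-.001
lid(c,z,130,520,100,330,.006)
E
```

```text
t 6.8 tcp [541.9 -11.1 254.4] toolY -66.7 F [ 0.4  0.4 -4.2] w 11.6 g 34.9988454580307 tilt [-0.001  0.001 -1.   ]
to (541.0, -12.9, 145.0, -66.75) d [ -1.6   1.4 109.4] yaw 0.1
lid ctr [554.5  -6.3] size [ 42.4 129.5] ang 23.43 z 252.3 13292
```

>>> jog_arm:
  plan:
    - {"dx": -2, "dy": 1, "dz": 0, "yaw": 0, "jaw": 0}
    - {"dx": -2, "dy": 1, "dz": 15, "yaw": 0, "jaw": 0}
    - {"dx": -2, "dy": 1, "dz": 35, "yaw": 0, "jaw": 0}
    - {"dx": -2, "dy": 1, "dz": 55, "yaw": 0, "jaw": 0}
    - {"dx": -2, "dy": 1, "dz": 75, "yaw": 0, "jaw": 0}
    - {"dx": -2, "dy": 1, "dz": 92, "yaw": 0, "jaw": 0}
    - {"dx": -2, "dy": 1, "dz": 103, "yaw": 0, "jaw": 0}
    - {"dx": -2, "dy": 1, "dz": 108, "yaw": 0, "jaw": 0}
    - {"dx": -2, "dy": 1, "dz": 112, "yaw": 0, "jaw": 0}
    - {"dx": -2, "dy": 1, "dz": 114, "yaw": 0, "jaw": 0}
    - {"dx": -2, "dy": 1, "dz": 114, "yaw": 0, "jaw": 0}

```text
t: 8.22
tcp_pos: [0.5406, -0.0144, 0.1409]
tool_rot: [0.98, 0.201, 0.0, 0.0]
contact_force: [-1.0, -0.1, -3.7]
width: 0.0116
grasp_force: 35.0
```

```bash
python3 go.py 540.4 -12.7 135
```

```text
t 8.22 tcp [540.6 -14.4 140.9] toolY -66.8 F [-1.  -0.1 -3.7] w 11.6 g 34.99880075454712 tilt [ 0.  0. -1.]
to (540.4, -12.7, 135.0, None) d [ 0.5 -1.7  5.9] yaw 0
```

>>> jog_arm:
  plan:
    - {"dx": 0.5, "dy": -1.5, "dz": 0, "yaw": 0, "jaw": 0}
    - {"dx": 0.5, "dy": -1.5, "dz": 1, "yaw": 0, "jaw": 0}
    - {"dx": 0.5, "dy": -1.5, "dz": 2, "yaw": 0, "jaw": 0}
    - {"dx": 0.5, "dy": -1.5, "dz": 3, "yaw": 0, "jaw": 0}
    - {"dx": 0.5, "dy": -1.5, "dz": 3, "yaw": 0, "jaw": 0}

```text
t: 8.85
tcp_pos: [0.5403, -0.0129, 0.1375]
tool_rot: [0.98, 0.201, -0.0, -0.0]
contact_force: [-0.2, 0.4, -4.5]
width: 0.0118
grasp_force: 35.0
```

```bash
python3 go.py 540.4 -12.7 135
```

```text
t 8.85 tcp [540.3 -12.9 137.5] toolY -66.8 F [-0.2  0.4 -4.5] w 11.8 g 34.99879002571106 tilt [-0. -0. -1.]
to (540.4, -12.7, 135.0, None) d [ 0.2 -0.1  2.5] yaw 0
```

No contact down to 137.5 mm, which is 3.5 mm below the first-touch level, so the feet are in the recesses. I'll carry on to seat it.

>>> jog_arm:
  plan:
    - {"dx": 0, "dy": 0, "dz": 1, "yaw": 0, "jaw": 0}
    - {"dx": 0, "dy": 0, "dz": 2, "yaw": 0, "jaw": 0}
    - {"dx": 0, "dy": 0, "dz": 3, "yaw": 0, "jaw": 0}
    - {"dx": 0, "dy": 0, "dz": 3, "yaw": 0, "jaw": 0}

```text
t: 9.35
tcp_pos: [0.5404, -0.0129, 0.135]
tool_rot: [0.98, 0.201, 0.0, -0.0]
contact_force: [-0.8, 1.8, -1.3]
width: 0.0118
grasp_force: 35.0
```

```bash
python3 go.py
```

```text
t 9.35 tcp [540.4 -12.9 135. ] toolY -66.8 F [-0.8  1.8 -1.3] w 11.8 g 34.9996680021286 tilt [ 0.  0. -1.]
```

>>> jog_arm:
  plan:
    - {"dx": 0, "dy": 0, "dz": 0.7, "yaw": 0, "jaw": 0}
    - {"dx": 0, "dy": 0, "dz": 0, "yaw": 0, "jaw": 0.26}
    - {"dx": 0, "dy": 0, "dz": 0, "yaw": 0, "jaw": 0.26}
    - {"dx": 0, "dy": 0, "dz": 0, "yaw": 0, "jaw": 0.26}
    - {"dx": 0, "dy": 0, "dz": -25, "yaw": 0, "jaw": 0.26}
    - {"dx": 0, "dy": 0, "dz": -70, "yaw": 0, "jaw": 0.26}
    - {"dx": 0, "dy": 0, "dz": -125, "yaw": 0, "jaw": 0.26}
    - {"dx": 0, "dy": 0, "dz": -125, "yaw": 0, "jaw": 0.26}
    - {"dx": 0, "dy": 0, "dz": -125, "yaw": 0, "jaw": 0.26}

```text
t: 10.48
tcp_pos: [0.5399, -0.0125, 0.2592]
tool_rot: [0.98, 0.201, -0.0, -0.0]
contact_force: [0.0, 0.9, 0.5]
width: 0.0242
grasp_force: 0.0
```

```bash
python3 go.py 518 -310 240 9
python3 - <<'E'
from h import *
c=read_camera("wrist"); np.savez("w5.npz",**c); cv2.imwrite("pics/z2.png",c["img"])
m=lid(c,.134,150,500,100,330,.005); a=np.argwhere(m);print(a.min(0),a.max(0))
E
```

```text
t 10.47 tcp [539.9 -12.5 259.2] toolY -66.8 F [0.  0.9 0.5] w 24.2 g 0.0 tilt [-0.001  0.    -1.   ]
to (518.0, -310.0, 240.0, 9.0) d [-137.2  264.8   19. ] yaw -75.8
lid ctr [540.7 -13.6] size [ 61.8 129.8] ang 22.98 z 132.9 5898
[198 239] [274 408]
```

View pics/z2.png

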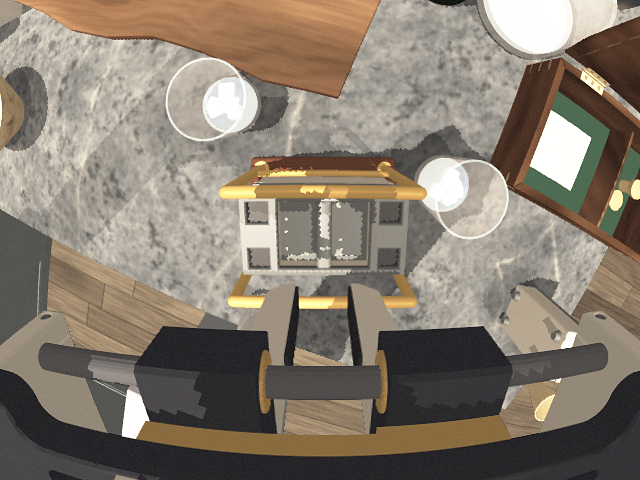

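The deep tub is seated: its lid reads 132.9 mm, and the tub on the table read 62.8 for a true 64, so it is level at 134. All four recesses are visible at (258,211), (390,211), (258,257) and (391,257). Next is the shallow tub.

>>> jog_arm:
  plan:
    - {"dx": -137, "dy": 265, "dz": 0, "yaw": -76, "jaw": 1}
    - {"dx": -137, "dy": 265, "dz": 0, "yaw": -76, "jaw": 1}
    - {"dx": -137, "dy": 265, "dz": 0, "yaw": -76, "jaw": 1}
    - {"dx": -137, "dy": 265, "dz": 19, "yaw": -76, "jaw": 1}
    - {"dx": -137, "dy": 265, "dz": 19, "yaw": -76, "jaw": 1}
    - {"dx": -137, "dy": 265, "dz": 19, "yaw": -76, "jaw": 1}
    - {"dx": -137, "dy": 265, "dz": 19, "yaw": -76, "jaw": 1}
    - {"dx": -137, "dy": 265, "dz": 19, "yaw": -76, "jaw": 1}
    - {"dx": -137, "dy": 265, "dz": 19, "yaw": -76, "jaw": 1}
    - {"dx": -137, "dy": 265, "dz": 19, "yaw": -76, "jaw": 1}

```text
t: 11.78
tcp_pos: [0.5187, -0.31, 0.2403]
tool_rot: [0.649, 0.761, -0.0, -0.0]
contact_force: [0.2, -0.0, -0.8]
width: 0.0932
grasp_force: 0.0
```

```bash
python3 - <<'E'
from h import *
c=read_camera("wrist"); np.savez("w6.npz",**c); cv2.imwrite("pics/w6.png",c["img"])
m=lid(c,.130,150,500,100,400,.006); a=np.argwhere(m);print(a.min(0),a.max(0))
vv,uu=np.nonzero(m); Q=onz(c,uu,vv,.13)*1000
t=np.radians(9); e=np.array([np.cos(t),np.sin(t)]); n=np.array([-e[1],e[0]]); print(np.round(np.percentile(Q[:,:2]@e,[.5,99.5]),1),np.round(np.percentile(Q[:,:2]@n,[.5,5,95,99.5]),1))
E
python3 go.py 518 -311 95 9
```

```text
lid ctr [ 518.2 -313.7] size [63.9 41.9] ang 9.18 z 129.1 4706
[220 278] [274 364]
[431.3 494.2] [-411.8 -410.1 -371.6 -370.1]
t 11.82 tcp [ 518.8 -310.   240.4] toolY 9.1 F [-0.1  0.2  0.6] w 92.8 g 0.0 tilt [-0.  0. -1.]
to (518.0, -311.0, 95.0, 9.0) d [ -0.9  -0.8 145.4] yaw 0.1
```

View pics/w6.png

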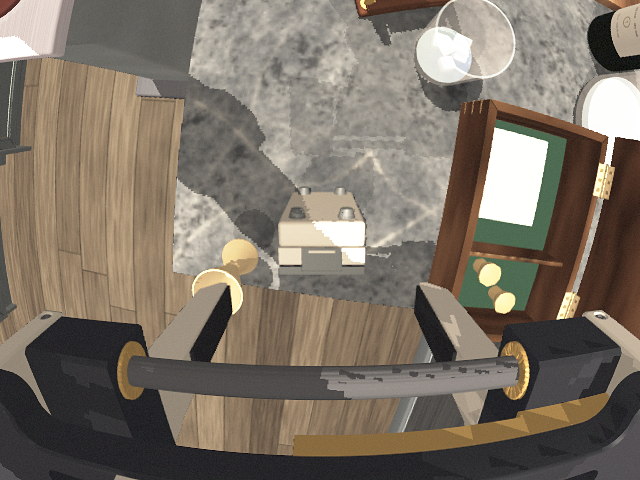

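The wrist view shows the shallow tub's end face at (278–364, 220–274). Its feet point up the image (+y) and its lid faces the table edge (−y), with the jigger at (220,285) clear of the left finger. I'll grip it across its width 87 mm up, lift it slightly and shift it away from tumbler_b before laying it down.

>>> jog_arm:
  plan:
    - {"dx": 1.3, "dy": -1.2, "dz": 40, "yaw": 0, "jaw": 1}
    - {"dx": 1.3, "dy": -1.2, "dz": 85, "yaw": 0, "jaw": 1}
    - {"dx": 1.3, "dy": -1.2, "dz": 125, "yaw": 0, "jaw": 1}
    - {"dx": 1.3, "dy": -1.2, "dz": 155, "yaw": 0, "jaw": 1}
    - {"dx": 1.3, "dy": -1.2, "dz": 155, "yaw": 0, "jaw": 1}
    - {"dx": 1.3, "dy": -1.2, "dz": 155, "yaw": 0, "jaw": 0.75}
    - {"dx": 1.3, "dy": -1.2, "dz": 155, "yaw": 0, "jaw": 0.6}
    - {"dx": 1.3, "dy": -1.2, "dz": 155, "yaw": 0, "jaw": 0.6}
    - {"dx": 1.3, "dy": -1.2, "dz": 155, "yaw": 0, "jaw": 0.6}
    - {"dx": 1.3, "dy": -1.2, "dz": 155, "yaw": 0, "jaw": 0.6}
  squeeze: 15

```text
t: 13.08
tcp_pos: [0.5176, -0.3096, 0.0866]
tool_rot: [0.648, 0.761, 0.0, 0.001]
contact_force: [-1.2, 1.1, 5.8]
width: 0.0642
grasp_force: 15.0
```

```bash
python3 go.py 517.4 -308.9 85 9.1
```

```text
t 13.07 tcp [ 517.6 -309.6   86.6] toolY 9.2 F [-1.2  1.1  5.8] w 64.2 g 14.996289052069187 tilt [ 0.001 -0.001 -1.   ]
to (517.4, -308.9, 85.0, 9.1) d [ 0.7 -0.1  1.6] yaw 0.1
```

>>> jog_arm:
  plan:
    - {"dx": 0, "dy": 0, "dz": -4, "yaw": 0, "jaw": 0.6}
    - {"dx": 0, "dy": 0, "dz": -9, "yaw": 0, "jaw": 0.6}
    - {"dx": 0, "dy": -6, "dz": -9, "yaw": 0, "jaw": 0.6}
    - {"dx": 0, "dy": -13, "dz": -9, "yaw": 0, "jaw": 0.6}
    - {"dx": 0, "dy": -20, "dz": -9, "yaw": 0, "jaw": 0.6}
    - {"dx": 0, "dy": -25, "dz": -9, "yaw": 0, "jaw": 0.6}
    - {"dx": 0, "dy": -25, "dz": -9, "yaw": 0, "jaw": 0.6}
    - {"dx": 0, "dy": -25, "dz": -9, "yaw": 0, "jaw": 0.6}

```text
t: 14.08
tcp_pos: [0.493, -0.3132, 0.0947]
tool_rot: [0.648, 0.761, 0.0, 0.0]
contact_force: [0.4, -0.2, -2.9]
width: 0.0641
grasp_force: 15.0
```

```bash
python3 go.py
```

```text
t 14.07 tcp [ 493.  -313.2   94.7] toolY 9.2 F [ 0.4 -0.2 -2.9] w 64.1 g 14.995571624021977 tilt [ 0. -0. -1.]
```

>>> jog_arm:
  plan:
    - {"dx": 0, "dy": 0, "dz": 4, "yaw": 0, "jaw": 0.6}
    - {"dx": 0, "dy": 0, "dz": 7, "yaw": 0, "jaw": 0.6}
    - {"dx": 0, "dy": 0, "dz": 8, "yaw": 0, "jaw": 0.6}
    - {"dx": 0, "dy": 0, "dz": 8, "yaw": 0, "jaw": 0.6}

```text
t: 14.58
tcp_pos: [0.4926, -0.3131, 0.0867]
tool_rot: [0.648, 0.761, 0.0, -0.0]
contact_force: [-0.4, 0.7, -1.5]
width: 0.0639
grasp_force: 15.0
```

```bash
python3 go.py
```

```text
t 14.57 tcp [ 492.6 -313.1   86.7] toolY 9.2 F [-0.4  0.7 -1.5] w 63.9 g 14.997011697851121 tilt [-0.  0. -1.]
```

>>> jog_arm:
  plan:
    - {"dx": 4, "dy": 0, "dz": 0, "yaw": 0, "jaw": 0.6}
    - {"dx": 8, "dy": 0, "dz": 0, "yaw": 0, "jaw": 0.6}
    - {"dx": 12, "dy": 0, "dz": -0.5, "yaw": 0, "jaw": 0.6}
    - {"dx": 16, "dy": 0, "dz": -0.8, "yaw": 0, "jaw": 0.6}
    - {"dx": 20, "dy": 0, "dz": -0.8, "yaw": 0, "jaw": 0.6}
    - {"dx": 24, "dy": 0, "dz": -0.5, "yaw": 0, "jaw": 0.6}
    - {"dx": 28, "dy": 0, "dz": 0, "yaw": 0, "jaw": 0.6}
    - {"dx": 31, "dy": 0, "dz": 0.4, "yaw": 0, "jaw": 0.6}
  squeeze: 9

```text
t: 15.58
tcp_pos: [0.488, -0.2833, 0.0867]
tool_rot: [0.648, 0.761, -0.0, 0.001]
contact_force: [1.0, -1.8, -0.3]
width: 0.0641
grasp_force: 9.0
```

```bash
cat > prof.py <<'E'
from h import *
c=read_camera("wrist"); P=wpts(c).reshape(-1,3)*1000
t=np.radians(9.2); e=P[:,0]*np.cos(t)+P[:,1]*np.sin(t); n=-P[:,0]*np.sin(t)+P[:,1]*np.cos(t); s=read_state(); p=s["tcp_pos"]*1000
pe=p[0]*np.cos(t)+p[1]*np.sin(t); pn=-p[0]*np.sin(t)+p[1]*np.cos(t); print("tcp e,n,z",np.round([pe,pn,p[2]],1))
k=(abs(e-pe)<9)&(P[:,2]>6)&(P[:,2]<p[2]+58)&(abs(n-pn)<130)
for lo in range(-130,130,10):
    q=P[k&(n-pn>=lo)&(n-pn<lo+10),2]
    if len(q)>15: print(lo,np.round(np.percentile(q,[10,50,90]),0),len(q))
E
python3 prof.py; python3 go.py
```

```text
tcp e,n,z [ 436.5 -357.3   86.7]
-30 [129. 129. 130.] 441
-20 [129. 130. 131.] 701
0 [128. 129. 130.] 847
10 [ 38. 102. 128.] 4913
t 15.62 tcp [ 488.  -282.9   86.7] toolY 9.2 F [ 0.2 -1.1 -0.3] w 64.0 g 8.999433887656778 tilt [ 0.001 -0.001 -1.   ]
```

The tub slid upright because the pads held it too stiffly. I'll regrip it higher and lighter, and push without easing up.

>>> jog_arm:
  plan:
    - {"dx": 0, "dy": 0, "dz": 0, "yaw": 0, "jaw": 0.8}
    - {"dx": 0, "dy": 0, "dz": 0, "yaw": 0, "jaw": 0.8}
    - {"dx": 1, "dy": 0, "dz": -10, "yaw": 0, "jaw": 0.8}
    - {"dx": 1, "dy": 0, "dz": -18, "yaw": 0, "jaw": 0.8}
    - {"dx": 1, "dy": 0, "dz": -18, "yaw": 0, "jaw": 0.8}
    - {"dx": 1, "dy": 0, "dz": -18, "yaw": 0, "jaw": 0.6}
    - {"dx": 1, "dy": 0, "dz": -18, "yaw": 0, "jaw": 0.6}
    - {"dx": 1, "dy": 0, "dz": -18, "yaw": 0, "jaw": 0.6}
    - {"dx": 1, "dy": 0, "dz": -18, "yaw": 0, "jaw": 0.6}
    - {"dx": 1, "dy": 0, "dz": -18, "yaw": 0, "jaw": 0.6}
  squeeze: 4

```text
t: 16.88
tcp_pos: [0.4877, -0.2815, 0.1041]
tool_rot: [0.648, 0.761, 0.0, -0.0]
contact_force: [-0.1, -0.0, -0.3]
width: 0.0638
grasp_force: 4.0
```

>>> jog_arm:
  plan:
    - {"dx": 3, "dy": 0, "dz": 0, "yaw": 0, "jaw": 0.6}
    - {"dx": 6, "dy": 0, "dz": 0.2, "yaw": 0, "jaw": 0.6}
    - {"dx": 9, "dy": 0, "dz": 0.2, "yaw": 0, "jaw": 0.6}
    - {"dx": 12, "dy": 0, "dz": 0.2, "yaw": 0, "jaw": 0.6}
    - {"dx": 15, "dy": 0, "dz": 0.2, "yaw": 0, "jaw": 0.6}
    - {"dx": 18, "dy": 0, "dz": 0.2, "yaw": 0, "jaw": 0.6}

```text
t: 17.62
tcp_pos: [0.4847, -0.2635, 0.104]
tool_rot: [0.648, 0.761, 0.0, -0.0]
contact_force: [1.1, -0.4, -0.2]
width: 0.0641
grasp_force: 4.0
```

```bash
python3 prof.py; python3 go.py
```

```text
tcp e,n,z [ 436.4 -337.   104. ]
-30 [133. 134. 134.] 85
-10 [ 23. 130. 132.] 1080
0 [ 53. 128. 130.] 2054
10 [103. 123. 128.] 1531
t 17.68 tcp [ 484.6 -262.9  104. ] toolY 9.2 F [ 0.8 -0.5  1.8] w 64.1 g 4.0001012943685055 tilt [-0.     0.001 -1.   ]
```

It tilts now, about 10°. I'll continue along the arc.

>>> jog_arm:
  plan:
    - {"dx": 5, "dy": 0, "dz": 0.1, "yaw": 0, "jaw": 0.6}
    - {"dx": 10, "dy": 0, "dz": 0.2, "yaw": 0, "jaw": 0.6}
    - {"dx": 14.5, "dy": 0, "dz": 0.7, "yaw": 0, "jaw": 0.6}
    - {"dx": 19, "dy": 0, "dz": 1.3, "yaw": 0, "jaw": 0.6}
    - {"dx": 23.5, "dy": 0, "dz": 2.3, "yaw": 0, "jaw": 0.6}
    - {"dx": 28, "dy": 0, "dz": 3.6, "yaw": 0, "jaw": 0.6}
    - {"dx": 32.5, "dy": 0, "dz": 5, "yaw": 0, "jaw": 0.6}
    - {"dx": 37, "dy": 0, "dz": 6.7, "yaw": 0, "jaw": 0.6}

```text
t: 18.68
tcp_pos: [0.4784, -0.2269, 0.0973]
tool_rot: [0.648, 0.761, -0.0, -0.0]
contact_force: [-1.4, -0.3, 1.3]
width: 0.0639
grasp_force: 4.0
```

```bash
python3 prof.py; python3 go.py
```

```text
tcp e,n,z [ 436.  -299.6   97. ]
-10 [123. 126. 127.] 947
0 [119. 121. 123.] 1290
10 [114. 117. 118.] 978
t 18.73 tcp [ 478.2 -226.    97. ] toolY 9.2 F [ 0.3  0.  -0.2] w 64.0 g 4.0001902263611555 tilt [-0.001  0.001 -1.   ]
```

>>> jog_arm:
  plan:
    - {"dx": 4.3, "dy": 0, "dz": 1.9, "yaw": 0, "jaw": 0.6}
    - {"dx": 8.5, "dy": 0, "dz": 3.9, "yaw": 0, "jaw": 0.6}
    - {"dx": 12.6, "dy": 0, "dz": 6.1, "yaw": 0, "jaw": 0.6}
    - {"dx": 16.6, "dy": 0, "dz": 8.5, "yaw": 0, "jaw": 0.6}
    - {"dx": 20.5, "dy": 0, "dz": 11.2, "yaw": 0, "jaw": 0.6}
    - {"dx": 24.3, "dy": 0, "dz": 14, "yaw": 0, "jaw": 0.6}
    - {"dx": 28, "dy": 0, "dz": 16.8, "yaw": 0, "jaw": 0.6}
    - {"dx": 31.6, "dy": 0, "dz": 19.7, "yaw": 0, "jaw": 0.6}
    - {"dx": 35, "dy": 0, "dz": 22.7, "yaw": 0, "jaw": 0.6}
    - {"dx": 38.3, "dy": 0, "dz": 25.7, "yaw": 0, "jaw": 0.6}

```text
t: 19.98
tcp_pos: [0.4726, -0.1894, 0.0714]
tool_rot: [0.648, 0.761, -0.0, 0.0]
contact_force: [-1.0, 0.8, 0.1]
width: 0.0638
grasp_force: 4.0
```

```bash
python3 prof.py; python3 go.py
```

```text
tcp e,n,z [ 436.2 -262.    71. ]
-110 [34. 34. 35.] 26
-100 [37. 40. 41.] 55
-90 [44. 47. 48.] 250
-80 [45. 46. 47.] 37
-60 [70. 73. 74.] 161
-50 [73. 74. 74.] 48
-10 [107. 108. 109.] 142
0 [ 96. 102. 107.] 1997
10 [84. 89. 94.] 1668
t 20.02 tcp [ 472.4 -188.9   71. ] toolY 9.2 F [-1.3  0.4 -1.3] w 64.2 g 3.9995817001909018 tilt [-0.001  0.    -1.   ]
```

>>> jog_arm:
  plan:
    - {"dx": 3, "dy": 0, "dz": 3, "yaw": 0, "jaw": 0.6}
    - {"dx": 6, "dy": 0, "dz": 6, "yaw": 0, "jaw": 0.6}
    - {"dx": 9, "dy": 0, "dz": 9.3, "yaw": 0, "jaw": 0.6}
    - {"dx": 11.7, "dy": 0, "dz": 12.7, "yaw": 0, "jaw": 0.6}
    - {"dx": 14.3, "dy": 0, "dz": 16.2, "yaw": 0, "jaw": 0.6}
    - {"dx": 16.7, "dy": 0, "dz": 19.7, "yaw": 0, "jaw": 0.6}
    - {"dx": 19, "dy": 0, "dz": 23.4, "yaw": 0, "jaw": 0.6}
    - {"dx": 21.1, "dy": 0, "dz": 27.2, "yaw": 0, "jaw": 0.6}
    - {"dx": 23, "dy": 0, "dz": 31, "yaw": 0, "jaw": 0.6}
    - {"dx": 24.8, "dy": 0, "dz": 35, "yaw": 0, "jaw": 0.6}
    - {"dx": 26.4, "dy": 0, "dz": 39, "yaw": 0, "jaw": 0.6}
    - {"dx": 27.8, "dy": 0, "dz": 43, "yaw": 0, "jaw": 0.6}

```text
t: 21.52
tcp_pos: [0.4684, -0.1621, 0.0284]
tool_rot: [0.648, 0.761, -0.0, 0.0]
contact_force: [0.5, 2.1, -0.5]
width: 0.0643
grasp_force: 4.0
```

```bash
python3 prof.py; python3 go.py
```

```text
tcp e,n,z [ 436.3 -234.8   28. ]
-60 [35. 36. 36.] 45
-50 [36. 49. 55.] 1288
-10 [65. 66. 66.] 39
0 [66. 67. 68.] 1006
10 [35. 54. 67.] 3203
t 21.57 tcp [ 468.2 -162.    28. ] toolY 9.2 F [-0.  -0.1 -1.6] w 63.9 g 4.0001306432804995 tilt [-0. -0. -1.]
```

Tilt is now about 80°, with the raised end at 67 mm. I'll lower it as far as the fingertips allow, then open.

>>> jog_arm:
  plan:
    - {"dx": 0.5, "dy": 0, "dz": 3, "yaw": 0, "jaw": 0.6}
    - {"dx": 1, "dy": 0, "dz": 6, "yaw": 0, "jaw": 0.6}
    - {"dx": 1.2, "dy": 0, "dz": 8.5, "yaw": 0, "jaw": 0.6}
    - {"dx": 1.2, "dy": 0, "dz": 9.5, "yaw": 0, "jaw": 0.6}
    - {"dx": 1.2, "dy": 0, "dz": 9.5, "yaw": 0, "jaw": 0.6}
  squeeze: 3

```text
t: 22.2
tcp_pos: [0.468, -0.1611, 0.019]
tool_rot: [0.648, 0.761, -0.0, 0.0]
contact_force: [1.7, 0.9, -1.3]
width: 0.0641
grasp_force: 3.0
```

```bash
python3 prof.py; python3 go.py
```

```text
tcp e,n,z [ 436.2 -233.9   19.1]
-50 [31. 41. 49.] 1300
-40 [32. 32. 33.] 54
-10 [55. 55. 56.] 86
0 [55. 56. 57.] 1070
10 [25. 47. 57.] 3117
t 22.25 tcp [ 468.  -161.2   19.1] toolY 9.2 F [-0.1  0.9 -2. ] w 63.7 g 2.999943364702631 tilt [-0. -0. -1.]
```

>>> jog_arm:
  plan:
    - {"dx": 0, "dy": 0, "dz": 1, "yaw": 0, "jaw": 0.6}
    - {"dx": 0, "dy": 0, "dz": 1, "yaw": 0, "jaw": 0.7}
    - {"dx": 0, "dy": 0, "dz": 1, "yaw": 0, "jaw": 0.8}
    - {"dx": 0, "dy": 0, "dz": 1, "yaw": 0, "jaw": 0.8}
    - {"dx": 0, "dy": 0, "dz": -30, "yaw": 0, "jaw": 0.8}
    - {"dx": 0, "dy": 0, "dz": -80, "yaw": 0, "jaw": 0.8}
    - {"dx": -20, "dy": 0, "dz": -130, "yaw": 0, "jaw": 0.5}
    - {"dx": -40, "dy": 0, "dz": -155, "yaw": 20, "jaw": 0.26}
    - {"dx": -40, "dy": 0, "dz": -155, "yaw": 40, "jaw": 0.26}
    - {"dx": -40, "dy": 0, "dz": -155, "yaw": 60, "jaw": 0.26}
    - {"dx": -40, "dy": 0, "dz": -155, "yaw": 80, "jaw": 0.26}
    - {"dx": -40, "dy": 0, "dz": -155, "yaw": 90, "jaw": 0.26}

```text
t: 23.75
tcp_pos: [0.4742, -0.2004, 0.1742]
tool_rot: [0.924, 0.384, 0.0, -0.0]
contact_force: [0.6, -0.1, -0.1]
width: 0.0248
grasp_force: 0.0
```

>>> jog_arm:
  plan:
    - {"dx": 0, "dy": 0, "dz": 0, "yaw": 0, "jaw": 0.26}
    - {"dx": 0, "dy": 0, "dz": 0, "yaw": 0, "jaw": 0.26}
    - {"dx": 0, "dy": 0, "dz": 0, "yaw": 0, "jaw": 0.26}

```text
t: 24.12
tcp_pos: [0.4743, -0.2005, 0.1742]
tool_rot: [0.922, 0.387, 0.0, -0.0]
contact_force: [-0.8, -0.3, 0.6]
width: 0.0245
grasp_force: 0.0
```

```bash
python3 - <<'E'
from h import *
c=read_camera("wrist"); np.savez("w7.npz",**c); cv2.imwrite("pics/w7.png",c["img"])
m=lid(c,.048,150,520,60,330,.005); a=np.argwhere(m);print(a.min(0),a.max(0))
P=wpts(c)*1000; 
for q in np.array_split(np.argwhere(m),5): print(np.round(np.median(P[q[:,0],q[:,1]],0)))
E
python3 go.py
```

```text
lid ctr [ 475.9 -205.3] size [ 65.  130.8] ang 9.23 z 46.9 6053
[158 238] [298 415]
[ 488. -153.   47.]
[ 470. -166.   47.]
[ 477. -202.   47.]
[ 467. -212.   47.]
[ 477. -250.   47.]
t 24.18 tcp [ 474.3 -200.5  174.2] toolY -44.5 F [-0.6 -0.6 -0.5] w 24.2 g 0.0 tilt [ 0.  0. -1.]
```

View pics/w7.png

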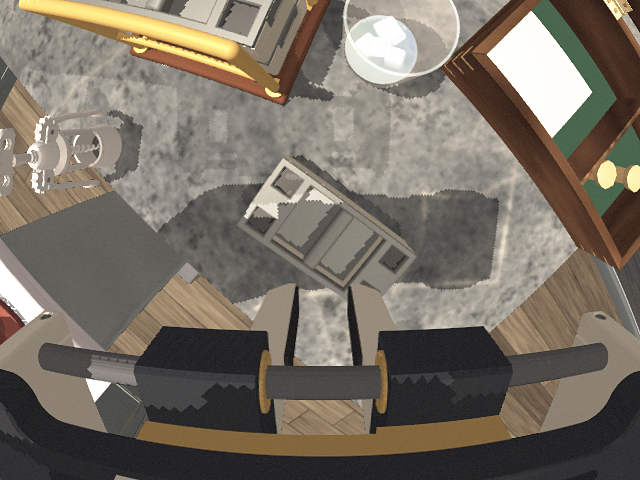

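The shallow tub lies flat, lid up, at (238–415, 158–298). I'll align over its bar and re-measure.

```bash
python3 go.py 475.9 -205.3 100 -80.8
```

```text
t 24.18 tcp [ 474.3 -200.5  174.2] toolY -44.5 F [-0.6 -0.6 -0.5] w 24.2 g 0.0 tilt [ 0.  0. -1.]
to (475.9, -205.3, 100.0, -80.8) d [-2.3  4.5 74.2] yaw 36.3
```

>>> jog_arm:
  plan:
    - {"dx": -2.3, "dy": 4.5, "dz": 20, "yaw": 10, "jaw": 0.26}
    - {"dx": -2.3, "dy": 4.5, "dz": 40, "yaw": 20, "jaw": 0.26}
    - {"dx": -2.3, "dy": 4.5, "dz": 60, "yaw": 30, "jaw": 0.26}
    - {"dx": -2.3, "dy": 4.5, "dz": 74, "yaw": 36.3, "jaw": 0.26}
    - {"dx": -2.3, "dy": 4.5, "dz": 74, "yaw": 36.3, "jaw": 0.26}
    - {"dx": -2.3, "dy": 4.5, "dz": 74, "yaw": 36.3, "jaw": 0.26}
    - {"dx": -2.3, "dy": 4.5, "dz": 74, "yaw": 36.3, "jaw": 0.26}

```text
t: 25.05
tcp_pos: [0.4764, -0.2056, 0.1009]
tool_rot: [0.997, 0.08, 0.001, 0.0]
contact_force: [0.6, -0.3, -0.2]
width: 0.0248
grasp_force: 0.0
```

```bash
python3 - <<'E'
from h import *
c=read_camera("wrist"); np.savez("w8.npz",**c)
m=lid(c,.048,150,520,60,335,.005); a=np.argwhere(m);print(a.min(0),a.max(0))
E
python3 go.py 475.9 -205.3 49 -80.8
```

```text
lid ctr [ 476.  -205.6] size [ 64.9 130.1] ang 9.23 z 46.9 10124
[221 210] [322 434]
t 25.1 tcp [ 476.4 -205.5  100.9] toolY -80.8 F [-0.7  0.7 -0. ] w 24.3 g 0.0 tilt [ 0.001 -0.    -1.   ]
to (475.9, -205.3, 49.0, -80.8) d [-0.5 -0.3 51.8] yaw 0.0
```

>>> jog_arm:
  plan:
    - {"dx": -0.5, "dy": 0, "dz": 25, "yaw": 0, "jaw": 0.26}
    - {"dx": -0.5, "dy": 0, "dz": 45, "yaw": 0, "jaw": 0.26}
    - {"dx": -0.5, "dy": 0, "dz": 51.5, "yaw": 0, "jaw": 0.26}
    - {"dx": -0.5, "dy": 0, "dz": 51.5, "yaw": 0, "jaw": 0.26}
    - {"dx": -0.5, "dy": 0, "dz": 51.5, "yaw": 0, "jaw": 0.26}
    - {"dx": -0.5, "dy": 0, "dz": 51.5, "yaw": 0, "jaw": 0}
    - {"dx": -0.5, "dy": 0, "dz": 51.5, "yaw": 0, "jaw": 0}
    - {"dx": -0.5, "dy": 0, "dz": 51.5, "yaw": 0, "jaw": 0}
    - {"dx": -0.5, "dy": 0, "dz": 51.5, "yaw": 0, "jaw": 0}
  squeeze: 35

```text
t: 26.22
tcp_pos: [0.4758, -0.2053, 0.0491]
tool_rot: [0.997, 0.08, 0.0, -0.0]
contact_force: [-0.0, 1.8, 4.8]
width: 0.0112
grasp_force: 35.0
```

```bash
python3 go.py 541.5 -12.8 250 -66.75
```

```text
t 26.23 tcp [ 475.8 -205.3   49.1] toolY -80.8 F [-0.   1.8  4.8] w 11.2 g 35.001309514045715 tilt [ 0.001  0.    -1.   ]
to (541.5, -12.8, 250.0, -66.75) d [  95.7 -179.6 -200.8] yaw -14.1
```

>>> jog_arm:
  plan:
    - {"dx": 0, "dy": 0, "dz": -20, "yaw": 0, "jaw": 0}
    - {"dx": 0, "dy": 0, "dz": -60, "yaw": 0, "jaw": 0}
    - {"dx": 0, "dy": 0, "dz": -105, "yaw": 0, "jaw": 0}
    - {"dx": 0, "dy": 0, "dz": -150, "yaw": 0, "jaw": 0}
    - {"dx": 5, "dy": -10, "dz": -185, "yaw": 0, "jaw": 0}
    - {"dx": 21, "dy": -40, "dz": -200, "yaw": -3, "jaw": 0}
    - {"dx": 42, "dy": -80, "dz": -200, "yaw": -6, "jaw": 0}
    - {"dx": 63, "dy": -120, "dz": -200, "yaw": -9, "jaw": 0}
    - {"dx": 82, "dy": -155, "dz": -200, "yaw": -12, "jaw": 0}
    - {"dx": 92, "dy": -172, "dz": -200, "yaw": -14, "jaw": 0}
    - {"dx": 95.6, "dy": -179.5, "dz": -200, "yaw": -14, "jaw": 0}
    - {"dx": 95.6, "dy": -179.5, "dz": -200, "yaw": -14, "jaw": 0}

```text
t: 27.72
tcp_pos: [0.5408, -0.014, 0.2484]
tool_rot: [0.98, 0.2, -0.001, 0.0]
contact_force: [-0.5, -0.3, -2.8]
width: 0.0115
grasp_force: 35.0
```

>>> jog_arm:
  plan:
    - {"dx": 0, "dy": 0, "dz": 0, "yaw": 0, "jaw": 0}
    - {"dx": 0, "dy": 0, "dz": 0, "yaw": 0, "jaw": 0}
    - {"dx": 0, "dy": 0, "dz": 0, "yaw": 0, "jaw": 0}

```text
t: 28.1
tcp_pos: [0.5412, -0.0136, 0.2488]
tool_rot: [0.98, 0.2, 0.0, 0.0]
contact_force: [-0.0, 0.6, -3.4]
width: 0.0118
grasp_force: 35.0
```

```bash
python3 go.py 541.4 -13 186 -66.75
python3 - <<'E'
from h import *
c=read_camera("wrist"); lid(c,read_state()["tcp_pos"][2]-.001,130,520,100,330,.006)
E
```

```text
t 28.1 tcp [541.2 -13.6 248.8] toolY -66.9 F [-0.   0.6 -3.4] w 11.8 g 34.999154806137085 tilt [ 0. -0. -1.]
to (541.4, -13.0, 186.0, -66.75) d [ 0.5 -0.5 62.8] yaw -0.2
lid ctr [553.1  -9.2] size [ 41.2 129.5] ang 23.13 z 246.5 12937
```

>>> jog_arm:
  plan:
    - {"dx": 0.5, "dy": -0.8, "dz": 0, "yaw": -0.2, "jaw": 0}
    - {"dx": 0.5, "dy": -0.8, "dz": 15, "yaw": -0.2, "jaw": 0}
    - {"dx": 0.5, "dy": -0.8, "dz": 32, "yaw": -0.2, "jaw": 0}
    - {"dx": 0.5, "dy": -0.8, "dz": 47, "yaw": -0.2, "jaw": 0}
    - {"dx": 0.5, "dy": -0.8, "dz": 57, "yaw": -0.2, "jaw": 0}
    - {"dx": 0.5, "dy": -0.8, "dz": 62, "yaw": -0.2, "jaw": 0}
    - {"dx": 0.5, "dy": -0.8, "dz": 64, "yaw": -0.2, "jaw": 0}
    - {"dx": 0.5, "dy": -0.8, "dz": 64, "yaw": -0.2, "jaw": 0}
    - {"dx": 0.5, "dy": -0.8, "dz": 64, "yaw": -0.2, "jaw": 0}

```text
t: 29.28
tcp_pos: [0.5418, -0.012, 0.1851]
tool_rot: [0.979, 0.202, 0.0, 0.0]
contact_force: [-0.3, -0.3, -3.7]
width: 0.0115
grasp_force: 35.0
```

```bash
python3 go.py 541.3 -12.6 179 -66.75
```

```text
t 29.27 tcp [541.8 -12.  185.1] toolY -66.6 F [-0.3 -0.3 -3.7] w 11.5 g 34.99914050102234 tilt [ 0.001  0.    -1.   ]
to (541.3, -12.6, 179.0, -66.75) d [-0.7  0.4  6.1] yaw 0.1
```

>>> jog_arm:
  plan:
    - {"dx": -0.6, "dy": 0.3, "dz": 1.5, "yaw": 0, "jaw": 0}
    - {"dx": -0.6, "dy": 0.3, "dz": 3, "yaw": 0, "jaw": 0}
    - {"dx": -0.6, "dy": 0.3, "dz": 4, "yaw": 0, "jaw": 0}
    - {"dx": -0.6, "dy": 0.3, "dz": 5, "yaw": 0, "jaw": 0}
    - {"dx": -0.6, "dy": 0.3, "dz": 5, "yaw": 0, "jaw": 0}

```text
t: 29.9
tcp_pos: [0.541, -0.0125, 0.1796]
tool_rot: [0.979, 0.202, -0.0, 0.0]
contact_force: [-0.1, -0.9, -3.0]
width: 0.0117
grasp_force: 35.0
```

```bash
python3 go.py 541.3 -12.6 177 -66.75
```

```text
t 29.9 tcp [541.  -12.5 179.6] toolY -66.6 F [-0.1 -0.9 -3. ] w 11.7 g 34.99902427196503 tilt [-0. -0. -1.]
to (541.3, -12.6, 177.0, -66.75) d [0.2 0.3 2.6] yaw 0.1
```

Below the touch level of 183 mm and still no load, so the feet are in the recesses. I'll seat it.

>>> jog_arm:
  plan:
    - {"dx": 0, "dy": 0, "dz": 1, "yaw": 0, "jaw": 0}
    - {"dx": 0, "dy": 0, "dz": 2, "yaw": 0, "jaw": 0}
    - {"dx": 0, "dy": 0, "dz": 3, "yaw": 0, "jaw": 0}
    - {"dx": 0, "dy": 0, "dz": 3.3, "yaw": 0, "jaw": 0}
    - {"dx": 0, "dy": 0, "dz": 3.3, "yaw": 0, "jaw": 0}

```text
t: 30.52
tcp_pos: [0.5412, -0.0124, 0.1771]
tool_rot: [0.979, 0.202, 0.0, -0.0]
contact_force: [-2.0, 0.9, 4.4]
width: 0.0117
grasp_force: 35.0
```

```bash
python3 go.py
```

```text
t 30.52 tcp [541.2 -12.4 177.1] toolY -66.6 F [-2.   0.9  4.4] w 11.7 g 35.001057386398315 tilt [ 0.001  0.    -1.   ]
```

Seated: TCP at 177.1 mm against 177 expected, and it is taking load. Release and rise.

>>> jog_arm:
  plan:
    - {"dx": 0, "dy": 0, "dz": -0.5, "yaw": 0, "jaw": 0.26}
    - {"dx": 0, "dy": 0, "dz": -0.5, "yaw": 0, "jaw": 0.26}
    - {"dx": 0, "dy": 0, "dz": -0.5, "yaw": 0, "jaw": 0.26}
    - {"dx": 0, "dy": 0, "dz": -25, "yaw": 0, "jaw": 0.26}
    - {"dx": 0, "dy": 0, "dz": -60, "yaw": 0, "jaw": 0.26}
    - {"dx": 0, "dy": 0, "dz": -110, "yaw": 0, "jaw": 0.26}
    - {"dx": 0, "dy": 0, "dz": -110, "yaw": 0, "jaw": 0.26}
    - {"dx": 0, "dy": 0, "dz": -110, "yaw": 0, "jaw": 0.26}
    - {"dx": 0, "dy": 0, "dz": -110, "yaw": 0, "jaw": 0.26}

```text
t: 31.65
tcp_pos: [0.5402, -0.0121, 0.2848]
tool_rot: [0.979, 0.202, -0.002, -0.0]
contact_force: [0.9, 0.9, -0.1]
width: 0.024
grasp_force: 0.0
```

```bash
python3 - <<'E'
from h import *
c=read_camera("wrist"); m=lid(c,.1757,150,500,100,340,.006); P=wpts(c)*1000
for q in np.array_split(np.argwhere(m),4): print(np.round(np.median(P[q[:,0],q[:,1]],0)))
vv,uu=np.nonzero(m); z=P[vv,uu,2]; A=np.c_[P[vv,uu,:2]-[541,-12],np.ones(len(z))]; print("slopes",np.linalg.lstsq(A,z,rcond=None)[0])
c=read_camera("top"); np.savez("top.npz",**c)
E
python3 m.py | grep -E "tum|jig|cork|bowl|rails"; python3 go.py
```

```text
lid ctr [541.2 -12.8] size [ 65.3 130.2] ang 23.45 z 174.8 7432
[566.  -2. 175.]
[550.  -8. 175.]
[533. -17. 175.]
[516. -24. 175.]
slopes [1.19105325e-03 1.17915452e-03 1.74631343e+02]
t 31.75 tcp [540.4 -12.2 285.1] toolY -66.6 F [0.5 0.3 0.2] w 24.4 g 0.0 tilt [-0.003 -0.    -1.   ]Traceback (most recent call last):
  File "m.py", line 6, in <module>
    rect("deep",200,255,195,275,.055,.075)
    ~~~~^^^^^^^^^^^^^^^^^^^^^^^^^^^^^^^^^^
  File "m.py", line 5, in rect
    r=cv2.minAreaRect((Q[:,:2]*1000).astype(np.float32)); print(name,len(Q),"ctr",np.round(r[0],1),"size",np.round(r[1],1),"ang",round(r[2],1),"z",np.round(np.percentile(Q[:,2]*1000,[5,50,95]),1))
                                                                                                                                                            ~~~~~~~~~~~~~^^^^^^^^^^^^^^^^^^^^^^^
    return _quantile_unchecked(
        a, q, axis, out, overwrite_input, method, keepdims, weights)
    return _ureduce(a,
                    func=_quantile_ureduce_func,
    ...<5 lines>...
                    overwrite_input=overwrite_input,
                    method=method)
    r = func(a, **kwargs)
    result = _quantile(arr,
                       quantiles=q,
    ...<2 lines>...
                       out=out,
                       weights=wgt)
    slices_having_nans = np.isnan(arr[-1, ...])
                                  ~~~^^^^^^^^^
IndexError: index -1 is out of bounds for axis 0 with size 0
```

The top lid is level at about 176 mm, as designed, and lines up with the tubs below. The gripper is clear, so I'm handing the job in.

```bash
python3 -c "
from cell import finish_job; print(finish_job())"
```

```text
the job is handed in; nothing more can be done
None
```

The job is handed in at about 32 s: the deep and shallow tubs are stacked lid up on the bottom tub, with the top lid level at the full-stack height of 176 mm. The shallow tub was lowered under grip, apart from a drop of about 6 mm at one end when released. I felt no contact with the other items, but my final camera check of their positions failed.

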